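# Gauge a bolt cap on the sprung plunger

## Robot

A 7-joint arm with a two-finger parallel gripper is mounted at the origin on the work surface. World frame = base frame: x ahead of the robot, y to its left, z up, the work surface at z = 0. Lengths are in m, angles in rad, forces in N, time in s.
With the tool pointing down it reaches from about 0.4 to 0.875 m from the base axis. Payload 19.3 kg.
Tool frame: the origin (TCP) lies midway between the tips of the shut fingers; the grasp point (between the pads) lies 19 mm behind it; z points along the fingers, y is the line along which they close (so a half turn about z gives the same grasp; the last joint's range is limited). The gripper opens to 85 mm and grips with 20 to 120 N. Pads are 22 mm wide; open, the fingers measure 114 mm over their backs; the gripper's body (76 mm by 85 mm) begins 54 mm behind the grasp point. The pads swing forward as they close: fully open they stand 13 mm farther back than shut.
Start: joints at [-1.291, 0.521, -0.036, 1.599, 0.021, 1.021, -0.113], TCP at [0.214, 0.587, 0.231] pointing down, gripper open.
Joint ranges: [-2.91, 2.91], [-0.3, 2.13], [-1.5, 1.42], [0.17, 2.43], [-1.26, 4.41], [0.16, 1.93], [-2.52, 2.52]. Speed limits (rad/s): [1.89, 1.89, 2.39, 2.39, 3.01, 3.01, 3.01].

## Interface

Orientations are given as [roll, pitch, yaw] about the fixed x, y, z axes, in that order (R = Rz(yaw) Ry(pitch) Rx(roll)).
In Python, from workcell import * gives the robot as it stands. The module is installed in compiled form; this text tells all that it offers.
- The arm moves only by the tool play_rows, never from a script. Its argument "deltas" is a list of rows, each a list of 7 numbers: the shift along the tool's x, y, z in units of 500 mm (1.0 is 500 mm), then the turn, a rotation vector about the tool's x, y, z in units of 120 degrees (1.0 is 120 degrees), then the closure, from 0 (fully open) to 1 (shut). A call has 1 to 10 rows; each row is the pose to reach, as a shift and turn from the pose commanded when the call began, along the tool's axes at that moment; what a row does not reach only later rows make up. A row lasts 1/10 s, in which the tool goes at most 50 mm and 8.59 degrees, less where a joint would pass 70% of its speed; a pose out of reach is approached as far as the arm can. A call with a number of a shift or a turn outside -1 to 1 is refused whole. A call with a gripper value outside its range is refused whole. The fingers move at their own pace and stop on an object; "newtons" is the grip in N (left out, the last holds). Time passes only in rows, so rows that repeat a pose let the fingers close. It gives the time, the measured TCP pose, the force, the opening and the grip force at its end, in the units of the state.
- observe(): the state, without advancing time (a new reading comes with each control period).
- grab_frame(name): name is "scene" or "top" or "wrist"; returns the picture (480x640x3 uint8, red, green, blue); there is no depth.
- get_calibration(name): a dict with "fovy" (degrees; the focal length in pixels is half the picture's height over the tangent of half this angle, whatever the lens; pixels are square), "cx", "cy" (the principal point, pixels), "k1" (the pictures are not rectified: a ray, as slopes to the right and down, at radius r is drawn at 1 + k1 r^2 times it, then the intrinsics apply), "xyz" and "rotation" of the camera in the world. Camera axes: x right, y down, z forward; pixel columns grow to the right and rows downward; lengths in m; the calibration is good to about 2 mm. A picture is of the moment at which its call begins: read the wrist's pose just before it. get_calibration takes no time and is no camera call; for the wrist camera it gives the pose at the moment of the call.
- job_done(): hands the job in; it is judged then, once.
The state is a dict: "clock": time; "qpos": joint angles; "qd": joint speeds; "joint_efforts": joint torques, N m; "position": TCP position; "tool_rot": TCP orientation; "force": force on the tool from outside, world axes, zero at the start; "moment": the same for the moment, N m; "grip_width": finger opening in m; "finger_force": force on a finger pad.
Only numpy, scipy, OpenCV 4.12 (cv2) and the standard library are available. Lean on these libraries where they do the work, as an engineer would, in place of code of your own. Each camera call takes 0.05 s, during which the arm holds its last target. There are 200 camera calls.

## Task

Slide the blue gauge carrier along its rail to the next station, the one with the green band and the black reading head, so that it rests in the detent there, and let go of its knob. Then take the yellow bolt cap, set it upright over the brass sprung plunger on the carrier and press it straight down against the spring until its rim is hard against the steel stop disc, without ramming it; finish while still holding it pressed on the stop so that the gauge can be read. Leave the nut, the spacer and the wrench head where they are.

Things in the scene. Friction and masses are not known exactly. Their poses are not given: they have to be found in the camera images.
- fixture: Fixed gauge fixture: base plate 100 (x) by 360 (y) by 12 mm, a rail along its y, 28 mm tall end blocks. Origin: centre of the underside, on the counter. Grey band at y = -60 mm: parking station; green band at y = +60 mm: reading station, with a black reading head beside it, 30 x 30 mm, 60 mm tall, at x = 78 mm.
- carrier (a joint): Travel of the blue carrier along fixture +y, m: 0 parked (start, within 6 mm), 0.120 at the reading station; stops -0.006, 0.140. Detent: resists up to 5 N in the first half, then pulls in up to 5 N and leaves it within about 3 mm; friction 0.5 N. Block 80 (x) by 110 (along the rail) by 20 mm, top 42 mm above the counter, 0.4 to 0.9 kg, captive.
- carrier_knob (a point): Centre of the top of the black upright round knob on the carrier, 77 mm above the counter: diameter 16 mm, height 35 mm above the carrier's top, 40 mm behind the carrier's centre (towards the fixture's -y) and 60 mm behind the plunger. It moves with the carrier.
- stop: Steel stop disc on the carrier around the plunger, diameter 56 mm, 8 mm thick; its flat upper face, 50 mm above the counter, is the hard stop for the cap's rim. Origin: centre of its underside, 42 mm above the counter, on the plunger's axis, 20 mm from the carrier's centre towards the fixture's +y. Axes as the fixture's.
- plunger (a joint): How far the brass plunger is pressed down, in m: 0 fully up, 0.012 when the cap's rim sits on the stop disc (the plunger itself could go 0.016). A spring pushes it up with 4 N at 0 and 8 N at 0.012.
- plunger_tip (a point): Centre of the top of the upright brass plunger, diameter 20 mm: 47 mm above the stop disc and 97 mm above the counter when fully up. Moves with carrier and plunger.
- cap: Yellow rigid polymer bolt cap, open end down on the counter: outer diameter 44 mm, 54 mm tall including a 4 mm dome on the closed top; inner diameter 36 mm, 35 mm deep from the rim; about 60 g. Origin: centre of the open rim (underside); z up through the closed top. Can be gripped across its sides from above. Let go on the plunger, it springs up 12 mm.
- nut: Silver hex nut lying flat, 46 mm across flats, 24 mm tall; origin at the centre of its underside. Bystander.
- spacer: Dark steel ring spacer, 48 mm outer and 28 mm inner diameter, 30 mm tall; origin at the centre of its underside. Bystander.
- wrench_head: Chrome torque wrench head lying with its square drive up, about 71 by 42 mm, 40 mm tall; origin under it near the middle of its length, x towards its shank. Bystander.

How it is judged:
On the way:
1. the carrier rests in the detent of the reading station (within 7 mm), its plunger up, and the carrier let go (value of joint carrier between 0.113 and 0.127 m and velocity of joint carrier between -0.01 and 0.01 m/s and value of joint plunger below 0.002 m and contact force between the fingers and carrier below 0.3 N), for 0.2 s.
At the end, for the whole second after the job is handed in: Carrier within 7 mm of the reading station; cap upright (5 degrees), within 10 mm of the plunger axis and at rest, its rim pressing on the stop disc with 1 to 40 N, the plunger down at least 10.5 mm, the fingers still pressing or gripping the cap (value of joint carrier between 0.113 and 0.127 m and value of joint plunger above 0.0105 m and contact force between cap and stop between 1 and 40 N and contact force between the fingers and cap above 1 N and angle between cap's own z axis and vertical below 0.09 rad and horizontal distance between cap and plunger_tip below 0.01 m and linear speed of cap below 0.01 m/s); the arm keeps its last pose, push and grip.
It fails at once if the hex nut is moved more than 25 mm (distance of nut from where it was at the start of the episode above 0.025 m).
It fails at once if the steel spacer is moved more than 25 mm (distance of spacer from where it was at the start of the episode above 0.025 m).
It fails at once if the torque wrench head is moved more than 25 mm (distance of wrench_head from where it was at the start of the episode above 0.025 m).
It fails at once if the cap is rammed on the stop with more than 70 N (contact force between cap and stop above 70 N).
It also fails if it takes over 54 s, if anything falls off the work surface, if the arm or the gripper's body presses on something with over 40 N, if the wrist force passes 120 N, or if a joint passes its speed limit or range.

## Working session

There is one attempt and no reset: what is moved stays moved. The work goes in short steps, Python scripts to look and compute and a tool call to move; the robot and the scene stay as the last step left them, time stands still between calls to the robot, and variables do not carry over. Pictures are saved under pics/ and viewed, at most 10 in all, crops included, and the job is handed in when it is done.

Besides the shell and the picture viewer there is one more tool, called after ">>>" by a JSON object that holds its "api" and its "payload". play_rows: Moves the arm, as the interface text tells. Its arguments: {"type":"object","properties":{"deltas":{"type":"array"},"newtons":{"type":"number"}},"required":["deltas"]}

```bash
mkdir -p pics; cat > h.py <<'E'
from workcell import *
import numpy as np, cv2
from scipy.spatial.transform import Rotation as R
def snap(name,fn):
    c=get_calibration(name); im=grab_frame(name); cv2.imwrite('pics/'+fn,im[:,:,::-1]); return c,im
def rot(c):
    M=np.array(c['rotation'],float)
    if M.shape==(3,3): return M
    return R.from_euler('xyz',M).as_matrix() if M.size==3 else R.from_quat(M).as_matrix()
def ray(c,u,v):
    f=240/np.tan(np.radians(c['fovy'])/2); d=np.array([(u-c['cx'])/f,(v-c['cy'])/f]); s=d.copy()
    for _ in range(20): s=d/(1+c['k1']*(s@s))
    return rot(c)@np.r_[s,1]
def at(c,u,v,z):
    d=ray(c,u,v);p=np.array(c['xyz']);return p+d*(z-p[2])/d[2]
def proj(c,P):
    f=240/np.tan(np.radians(c['fovy'])/2);q=rot(c).T@(np.array(P)-c['xyz']);s=q[:2]/q[2];s=s*(1+c['k1']*(s@s));return s*f+[c['cx'],c['cy']]
def delta(target,yaw_turn=0):
    s=observe();Rt=R.from_euler('xyz',s['tool_rot']) if len(s['tool_rot'])==3 else None
    return Rt.inv().apply(np.array(target)-s['position'])/0.5
E
python3 - <<'E'
from h import *
for n in('top','scene'):
    c,_=snap(n,n+'0.png');print(n,c)
print(observe())
E
```

```text
top {'fovy': 57.14696333984609, 'cx': 323.69016226695834, 'cy': 234.43812962115373, 'k1': -0.015176806012539276, 'xyz': array([0.39370097, 0.00791866, 0.75613822]), 'rotation': array([-2.92571244,  0.00548715, -1.69254682])}
scene {'fovy': 56.98994451234566, 'cx': 320.38563572215145, 'cy': 240.28879608229815, 'k1': -0.03505583271887089, 'xyz': array([0.87260598, 0.38339045, 0.51028567]), 'rotation': array([-2.29118573, -0.00776965,  2.40282495])}
{'clock': 0.1, 'qpos': array([-1.29117326,  0.5219428 , -0.03629165,  1.59991718,  0.02118594,
        1.02109086, -0.11274451]), 'qd': array([ 0.00046101, -0.00155984, -0.00191505,  0.00032244, -0.00059686,
       -0.00127859, -0.00068119]), 'joint_efforts': array([ 3.71495247e-03, -9.28481269e+01,  1.98411986e+00, -3.70537055e+01,
        1.82638684e-02,  5.28297693e-03, -3.10875976e-05]), 'position': array([0.21415689, 0.58686453, 0.23080302]), 'tool_rot': array([-3.14062158e+00,  7.25811940e-05,  2.79177515e+00]), 'force': array([ 0.28731724,  0.68324953, -0.59296681]), 'moment': array([-0.01106277, -0.00093437,  0.01718732]), 'finger_force': 0.0, 'grip_width': 0.0853957553601346}
```

View pics/top0.png

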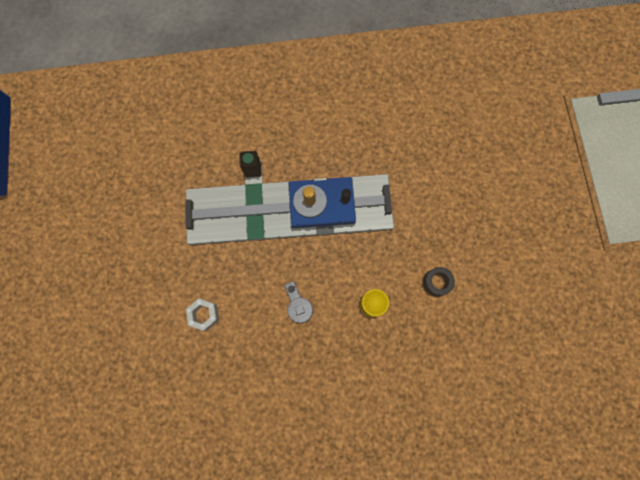

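View pics/scene0.png

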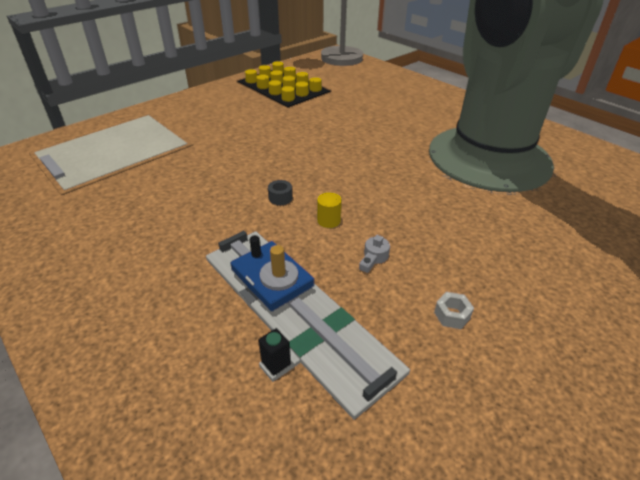

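The top view shows the carrier (blue) around (322,203), the knob at (346,195), the plunger at (309,192), the cap at (375,303), the reading head at (250,163), the nut at (202,315), the wrench head at (299,305) and the spacer at (439,282). I'll enlarge it to read positions closer.

```bash
python3 - <<'E'
import cv2
a=cv2.imread('pics/top0.png')[145:345,180:460];cv2.imwrite('pics/topc.png',cv2.resize(a,(784,560),interpolation=cv2.INTER_CUBIC))
a=cv2.imread('pics/scene0.png')[170:420,200:480];cv2.imwrite('pics/scenec.png',cv2.resize(a,(672,600),interpolation=cv2.INTER_CUBIC))
E
```

```text
(no output)
```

View pics/topc.png

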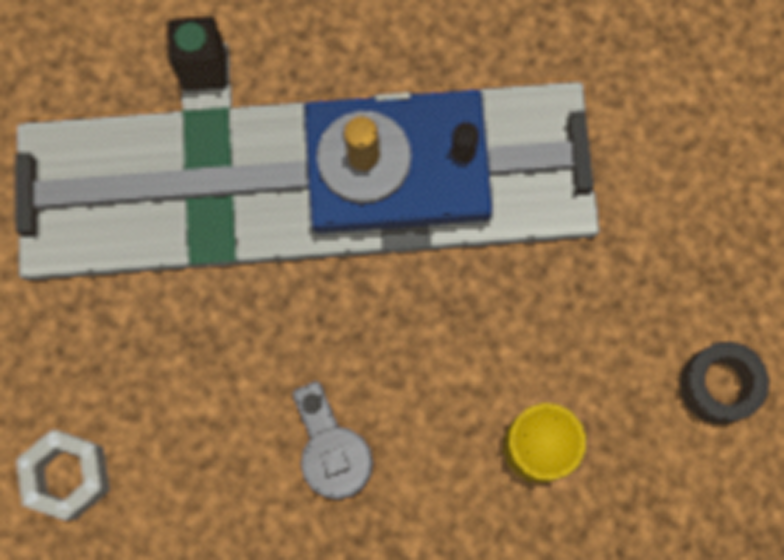

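View pics/scenec.png

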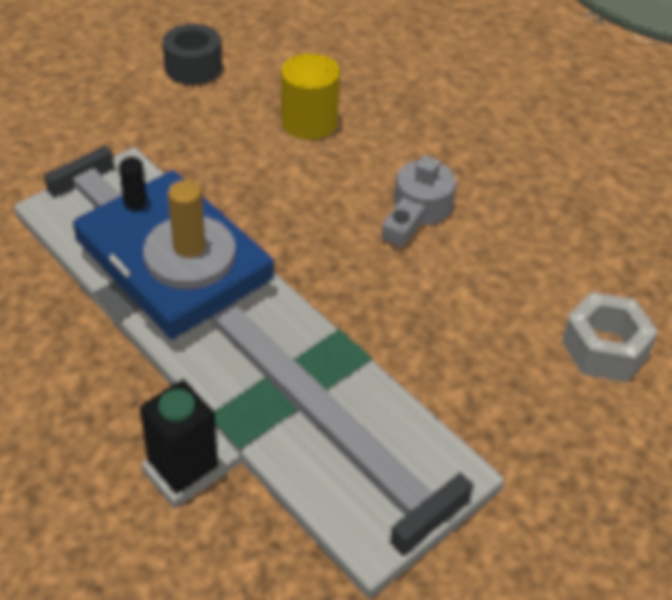

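```bash
python3 - <<'E'
from h import *
ct=get_calibration('top');cs=get_calibration('scene')
T=lambda u,v,z:at(ct,180+u/2.8,145+v/2.8,z); S=lambda u,v,z:at(cs,200+u/2.4,170+v/2.4,z)
P=dict(knob=((465,132),(131,165),.077),tip=((361,129),(186,190),.097),disc=((364,156),(189,248),.05),cap=((547,441),(311,70),.052),nut=((61,475),(611,318),.024),spacer=((725,382),(193,41),.03),wrench=((336,462),(427,185),.03),head=((190,37),(177,405),.06))
for k,(t,s,z) in P.items(): print(k,T(*t,z).round(4)[:2],S(*s,z).round(4)[:2])
cor=[T(*p,.012)[:2] for p in((18,125),(583,83),(597,235),(21,277))];print(np.round(cor,4),np.mean(cor,0))
d=cor[0]-cor[1];e=cor[3]-cor[2];print(np.degrees([np.arctan2(x[1],x[0]) for x in(d,e)]),np.linalg.norm(d),np.linalg.norm(e))
for p in((501,481),(373,592),(16,209),(135,150)):print(S(*p,.012)[:2])
print(observe()['clock'])
E
```

```text
knob [ 0.6068 -0.0507] [ 0.6084 -0.0472]
tip [0.6095 0.0084] [0.61   0.0116]
disc [0.6079 0.0086] [0.611  0.0116]
cap [ 0.428  -0.0747] [ 0.4325 -0.0705]
nut [0.4444 0.2073] [0.4439 0.2066]
spacer [ 0.4503 -0.1863] [ 0.4546 -0.1832]
wrench [0.432  0.0461] [0.4431 0.0559]
head [0.6918 0.104 ] [0.6913 0.1041]
[[ 0.6668  0.224 ]
 [ 0.6503 -0.1352]
 [ 0.5511 -0.1286]
 [ 0.5684  0.2275]] [0.60915318 0.04693199]
[87.3707715  87.22522538] 0.3595315831872069 0.3565088553279541
[0.57360212 0.22963498]
[0.66913582 0.2271484 ]
[ 0.65423585 -0.12700937]
[ 0.55687784 -0.12340088]
0.1
```

```bash
cat >> h.py <<'E'
def go(p,yaw=1.524):
    s=observe();A=R.from_euler('xyz',s['tool_rot']);B=R.from_euler('xyz',[np.pi,0,yaw])
    print('shift',np.round(A.inv().apply(np.array(p)-s['position'])/.5,4),'turn',np.round((A.inv()*B).as_rotvec()/np.radians(120),4),'pos',s['position'].round(4),'F',s['force'].round(2),'w',round(s['grip_width'],4),'t',s['clock'])
E
python3 -c "
from h import *
go([.608,-.049,.16])"
```

```text
shift [-1.1758 -0.9246  0.1426] turn [-4.000e-04  3.000e-04  6.053e-01] pos [0.2142 0.5869 0.2308] F [ 0.29  0.68 -0.59] w 0.0854 t 0.1
```

>>> {"api": "play_rows", "payload": {"deltas": [[-0.07, -0.055, 0, 0, 0, 0.06, 0], [-0.14, -0.11, 0, 0, 0, 0.12, 0], [-0.21, -0.165, 0, 0, 0, 0.18, 0], [-0.28, -0.22, 0, 0, 0, 0.24, 0], [-0.35, -0.275, 0, 0, 0, 0.3, 0], [-0.42, -0.33, 0, 0, 0, 0.37, 0], [-0.49, -0.385, 0, 0, 0, 0.43, 0], [-0.56, -0.44, 0, 0, 0, 0.49, 0], [-0.63, -0.495, 0, 0, 0, 0.55, 0], [-0.7, -0.55, 0, 0, 0, 0.605, 0]]}}

```text
clock: 1.1
position: [0.4493, 0.2072, 0.2313]
tool_rot: [-3.142, -0.0, 1.52]
force: [1.1, 0.5, 0.4]
grip_width: 0.0852
finger_force: 0.0
```

```bash
python3 -c "
from h import *
go([.608,-.049,.16])"
```

```text
shift [-0.4955  0.3431  0.1426] turn [-0.     -0.0001 -0.0021] pos [0.4493 0.2072 0.2313] F [1.12 0.5  0.38] w 0.0852 t 1.1
```

>>> {"api": "play_rows", "payload": {"deltas": [[-0.07, 0.05, 0, 0, 0, 0, 0], [-0.14, 0.1, 0.01, 0, 0, 0, 0], [-0.21, 0.15, 0.03, 0, 0, 0, 0], [-0.28, 0.2, 0.05, 0, 0, 0, 0], [-0.35, 0.25, 0.08, 0, 0, 0, 0], [-0.42, 0.3, 0.11, 0, 0, 0, 0], [-0.47, 0.33, 0.13, 0, 0, 0, 0], [-0.495, 0.343, 0.142, 0, 0, 0, 0], [-0.495, 0.343, 0.142, 0, 0, 0, 0]]}}

```text
clock: 2.0
position: [0.6083, -0.0481, 0.1593]
tool_rot: [-3.14, 0.001, 1.522]
force: [-1.2, 0.7, 0.6]
grip_width: 0.0854
finger_force: 0.0
```

```bash
python3 -c "
from h import *
c,_=snap('wrist','w1.png');print(c)
for k in([.608,-.049,.077],[.6097,.01,.097],[.430,-.0725,.052]):print(proj(c,k))
go([.608,-.049,.05])"
```

```text
{'fovy': 69.81037839094061, 'cx': 320.0907532204001, 'cy': 244.01702871567497, 'k1': -0.05190551043173063, 'xyz': array([0.61200112, 0.03478226, 0.30121192]), 'rotation': array([ 2.81603692,  0.00290185, -0.04863509])}
[321.13640028 255.174272  ]
[319.23719789 172.87605774]
[103.97939794 280.93544333]
shift [-0.0052 -0.      0.2197] turn [-0.0005 -0.     -0.0001] pos [ 0.6083 -0.0464  0.1598] F [-0.39 -0.29  0.58] w 0.0854 t 2.05
```

View pics/w1.png

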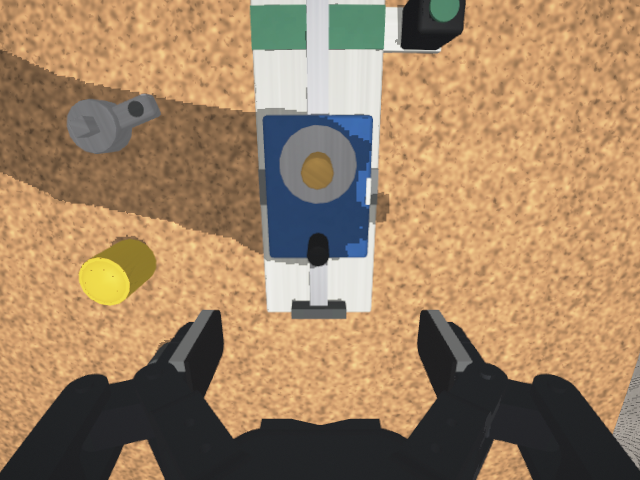

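The wrist view has the knob top at (318,257), the plunger tip at (317,171) and the cap top at (104.5,281). All agree with the predictions to about 2 mm.

```bash
python3 -c "
from h import *
c=get_calibration('wrist')
print(at(c,318,257,.077),at(c,317,171,.097),at(c,104.5,281,.052))
go([.6068,-.049,.048])"
```

```text
[ 0.60566947 -0.04866861  0.077     ] [0.60825966 0.01287212 0.097     ] [ 0.43005435 -0.07123417  0.052     ]
shift [-0.0054 -0.0024  0.2237] turn [-0.0005 -0.     -0.0001] pos [ 0.6083 -0.0464  0.1598] F [-0.39 -0.29  0.58] w 0.0854 t 2.05
```

>>> {"api": "play_rows", "payload": {"deltas": [[-0.005, -0.002, 0.06, 0, 0, 0, 0], [-0.005, -0.002, 0.12, 0, 0, 0, 0], [-0.005, -0.002, 0.17, 0, 0, 0, 0], [-0.005, -0.002, 0.21, 0, 0, 0, 0], [-0.005, -0.002, 0.222, 0, 0, 0, 0], [-0.005, -0.002, 0.222, 0, 0, 0, 0.5], [-0.005, -0.002, 0.222, 0, 0, 0, 0.7], [-0.005, -0.002, 0.222, 0, 0, 0, 1], [-0.005, -0.002, 0.222, 0, 0, 0, 1], [-0.005, -0.002, 0.222, 0, 0, 0, 1]], "newtons": 40}}

```text
clock: 3.05
position: [0.6065, -0.0487, 0.0499]
tool_rot: [-3.14, -0.0, 1.525]
force: [-2.4, 0.3, 32.0]
grip_width: 0.0147
finger_force: 38.6
```

```bash
python3 -c "
from h import *
go([.6068+.0055,-.0485+.12,.048])"
```

```text
shift [0.2407 0.0005 0.0038] turn [-0.001  -0.0002  0.0003] pos [ 0.6065 -0.0487  0.0499] F [-2.45  0.29 31.95] w 0.0147 t 3.05
```

The 32 N upward force comes from the pads dragging down the knob as they swing forward. I'll raise the tool slightly to relieve it, then slide.

>>> {"api": "play_rows", "payload": {"deltas": [[0, 0, -0.002, 0, 0, 0, 1], [0, 0, -0.004, 0, 0, 0, 1], [0, 0, -0.004, 0, 0, 0, 1]]}}

```text
clock: 3.35
position: [0.6065, -0.0486, 0.0503]
tool_rot: [-3.139, 0.0, 1.525]
force: [-1.1, 0.1, -20.6]
grip_width: 0.0147
finger_force: 40.4
```

>>> {"api": "play_rows", "payload": {"deltas": [[0.015, 0, 0.0015, 0, 0, 0, 1], [0.045, 0, 0.0015, 0, 0, 0, 1], [0.08, 0, 0.0015, 0, 0, 0, 1], [0.115, 0, 0.0015, 0, 0, 0, 1], [0.15, 0, 0.0015, 0, 0, 0, 1], [0.185, 0, 0.0015, 0, 0, 0, 1], [0.215, 0, 0.0015, 0, 0, 0, 1], [0.235, 0, 0.0015, 0, 0, 0, 1], [0.24, 0, 0.0015, 0, 0, 0, 1], [0.24, 0, 0.0015, 0, 0, 0, 1]]}}

```text
clock: 4.35
position: [0.6121, 0.0722, 0.0502]
tool_rot: [-3.14, -0.0, 1.526]
force: [-6.2, -0.3, -9.1]
grip_width: 0.0148
finger_force: 41.6
```

>>> {"api": "play_rows", "payload": {"deltas": [[0, 0, 0, 0, 0, 0, 0.6], [0, 0, 0, 0, 0, 0, 0.4], [0, 0, 0, 0, 0, 0, 0.4], [0, 0, 0, 0, 0, 0, 0.4], [0, 0, -0.05, 0, 0, 0, 0.4], [0, 0, -0.13, 0, 0, 0, 0.4], [0, 0, -0.22, 0, 0, 0, 0.2], [0, 0, -0.28, 0, 0, 0, 0], [0, 0, -0.28, 0, 0, 0, 0], [0, 0, -0.28, 0, 0, 0, 0]]}}

```text
clock: 5.35
position: [0.6133, 0.0712, 0.1909]
tool_rot: [3.14, -0.001, 1.525]
force: [-0.9, -0.1, -0.4]
grip_width: 0.0855
finger_force: 0.0
```

```bash
python3 -c "
from h import *
c,a=snap('wrist','w2.png');print(c['xyz'],c['rotation'])
ct,b=snap('top','t2.png')
b=cv2.resize(b[145:265,180:400],(733,400),interpolation=cv2.INTER_CUBIC);cv2.imwrite('pics/t2c.png',b[:,:,::-1])
for k in([.6121,.0715,.077],[.614,.131,.097]):print(proj(c,k),(proj(ct,k)-[180,145])*3.333)
go([.430,-.072,.19])"
```

```text
[0.61631542 0.15397447 0.33302146] [ 2.81747841e+00  2.41750605e-04 -4.60749755e-02]
[319.64270609 239.85654942] [300.91694937 176.61806219]
[318.31281017 164.88310202] [169.07455619 175.21784779]
shift [-0.3028 -0.3516 -0.0004] turn [-0.0006  0.0001  0.0003] pos [0.6126 0.0712 0.1895] F [-0.1   0.1   0.77] w 0.0854 t 5.45
```

View pics/w2.png

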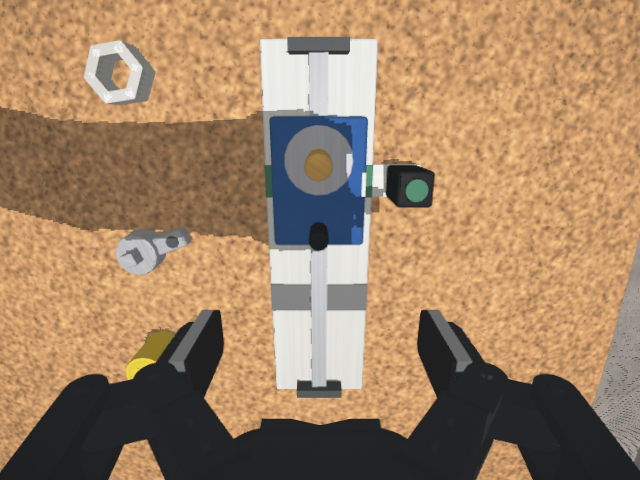

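View pics/t2c.png

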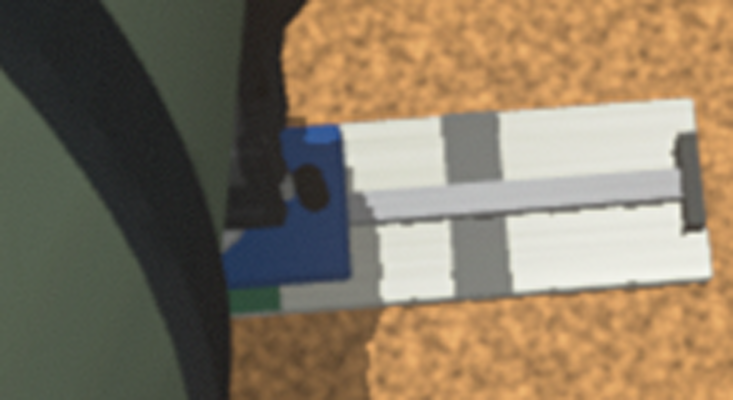

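The wrist view shows the carrier centred on the green band, with the plunger tip at (318.5,164.5) as predicted. Next is the cap.

>>> {"api": "play_rows", "payload": {"deltas": [[-0.03, -0.035, 0, 0, 0, 0, 0], [-0.08, -0.1, 0, 0, 0, 0, 0], [-0.14, -0.165, 0, 0, 0, 0, 0], [-0.2, -0.235, 0, 0, 0, 0, 0], [-0.25, -0.295, 0, 0, 0, 0, 0], [-0.29, -0.335, 0.03, 0, 0, 0, 0], [-0.302, -0.352, 0.08, 0, 0, 0, 0], [-0.302, -0.352, 0.13, 0, 0, 0, 0], [-0.302, -0.352, 0.13, 0, 0, 0, 0]]}}

```text
clock: 6.35
position: [0.4283, -0.0718, 0.1231]
tool_rot: [-3.136, 0.001, 1.524]
force: [0.2, -0.6, 0.3]
grip_width: 0.0857
finger_force: 0.0
```

```bash
python3 -c "
from h import *
c,a=snap('wrist','w3.png');print(proj(c,[.430,-.072,.053]))
m=((a[:,:,0]>120)&(a[:,:,1]>100)&(a[:,:,2]<50)).astype(np.uint8)
n,l,st,ce=cv2.connectedComponentsWithStats(m)
for i in range(1,n):
  if st[i,4]>300:print(st[i],ce[i])
go([.430,-.072,.012])"
```

```text
[324.49460641 260.54814644]
[292 214  59  36 834] [321.11510791 227.24220624]
shift [-1.00e-04  2.40e-03  2.25e-01] turn [-0.0017  0.0003  0.    ] pos [ 0.4292 -0.0718  0.1245] F [-0.18 -0.74  0.18] w 0.0857 t 6.4
```

View pics/w3.png

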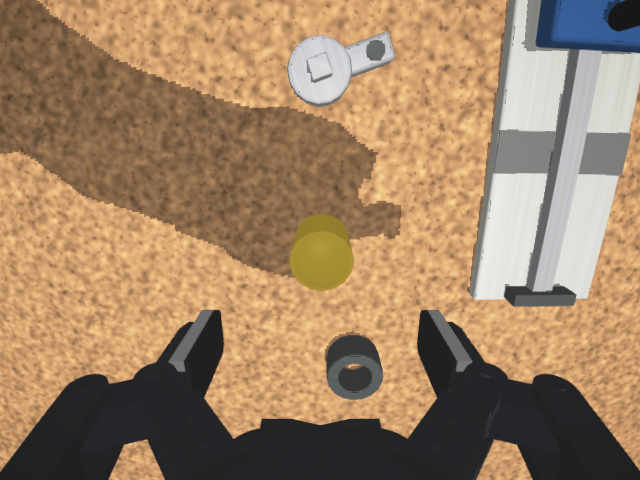

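The cap top is at (322,261), about 1.4 mm towards −x from my estimate.

>>> {"api": "play_rows", "payload": {"deltas": [[0, 0, 0.04, 0, 0, 0, 0], [0, 0, 0.1, 0, 0, 0, 0], [0, 0, 0.15, 0, 0, 0, 0], [0, 0, 0.19, 0, 0, 0, 0], [0, 0, 0.215, 0, 0, 0, 0], [0, 0, 0.22, 0, 0, 0, 0], [0, 0, 0.22, 0, 0, 0, 0.3], [0, 0, 0.22, 0, 0, 0, 0.45], [0, 0, 0.22, 0, 0, 0, 0.8], [0, 0, 0.22, 0, 0, 0, 0.8]], "newtons": 40}}

```text
clock: 7.4
position: [0.4309, -0.0715, 0.0165]
tool_rot: [3.14, -0.0, 1.525]
force: [-1.7, 0.7, 12.4]
grip_width: 0.043
finger_force: 38.6
```

>>> {"api": "play_rows", "payload": {"deltas": [[0, 0, 0, 0, 0, 0, 0.8], [0, 0, 0, 0, 0, 0, 0.8]]}}

```text
clock: 7.6
position: [0.4308, -0.0715, 0.0164]
tool_rot: [3.14, -0.0, 1.525]
force: [-1.4, 0.6, 12.8]
grip_width: 0.0427
finger_force: 38.6
```

>>> {"api": "play_rows", "payload": {"deltas": [[0, 0, -0.01, 0, 0, 0, 0.8], [0, 0, -0.04, 0, 0, 0, 0.8], [0, 0, -0.09, 0, 0, 0, 0.8], [0, 0, -0.15, 0, 0, 0, 0.8], [0, 0, -0.21, 0, 0, 0, 0.8], [0, 0, -0.26, 0, 0, 0, 0.8], [0, 0, -0.29, 0, 0, 0, 0.8], [0, 0, -0.3, 0, 0, 0, 0.8], [0, 0, -0.3, 0, 0, 0, 0.8]], "newtons": 60}}

```text
clock: 8.5
position: [0.4305, -0.0714, 0.166]
tool_rot: [3.14, -0.0, 1.525]
force: [-0.0, -0.7, -0.9]
grip_width: 0.0427
finger_force: 60.8
```

```bash
python3 -c "
from h import *
go([.614,.1313,.165])"
```

```text
shift [0.4218 0.348  0.0027] turn [ 0.0006 -0.0002  0.0005] pos [ 0.4305 -0.0714  0.166 ] F [-0.01 -0.68 -0.91] w 0.0427 t 8.5
```

>>> {"api": "play_rows", "payload": {"deltas": [[0.02, 0.016, 0, 0, 0, 0, 0.8], [0.07, 0.058, 0, 0, 0, 0, 0.8], [0.13, 0.107, 0, 0, 0, 0, 0.8], [0.19, 0.157, 0, 0, 0, 0, 0.8], [0.25, 0.206, 0, 0, 0, 0, 0.8], [0.31, 0.256, 0, 0, 0, 0, 0.8], [0.37, 0.305, 0, 0, 0, 0, 0.8], [0.405, 0.334, 0, 0, 0, 0, 0.8], [0.422, 0.348, 0.002, 0, 0, 0, 0.8], [0.422, 0.348, 0.002, 0, 0, 0, 0.8]]}}

```text
clock: 9.5
position: [0.6137, 0.1321, 0.163]
tool_rot: [-3.14, 0.001, 1.526]
force: [-1.1, -0.4, -1.3]
grip_width: 0.0425
finger_force: 60.9
```

```bash
python3 -c "
from h import *
c,a=snap('wrist','w4.png')
cs,b=snap('scene','s4.png')
b=cv2.resize(b[170:420,200:420],(528,600),interpolation=cv2.INTER_CUBIC);cv2.imwrite('pics/s4c.png',b[:,:,::-1])
k=[.614,.1313,.097];print((proj(cs,k)-[200,170])*2.4,(proj(cs,[.614,.1313,.1486])-[200,170])*2.4)
go([.614,.1313,.165])"
```

```text
[324.4679047  310.87528113] [327.69395173 239.72026463]
shift [ 0.0025  0.0017 -0.0023] turn [-0.0006  0.0004 -0.0001] pos [0.6131 0.1301 0.1639] F [-0.16  0.49 -0.81] w 0.0427 t 9.6
```

View pics/s4c.png

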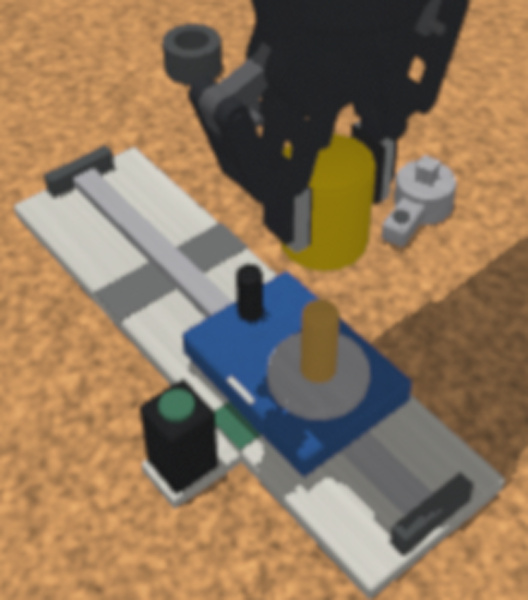

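The scene crop shows the tip at (320,310) and the cap rim centre at about (325,241). That aligns to about 1 mm, well inside the 8 mm clearance, so I'll descend.

>>> {"api": "play_rows", "payload": {"deltas": [[0.001, 0.001, 0.02, 0, 0, 0, 0.8], [0.001, 0.001, 0.05, 0, 0, 0, 0.8], [0.001, 0.001, 0.08, 0, 0, 0, 0.8], [0.001, 0.001, 0.105, 0, 0, 0, 0.8], [0.001, 0.001, 0.13, 0, 0, 0, 0.8], [0.001, 0.001, 0.15, 0, 0, 0, 0.8], [0.001, 0.001, 0.16, 0, 0, 0, 0.8], [0.001, 0.001, 0.16, 0, 0, 0, 0.8]]}}

```text
clock: 10.4
position: [0.6141, 0.1315, 0.0839]
tool_rot: [-3.141, 0.0, 1.525]
force: [-0.3, -0.0, -0.2]
grip_width: 0.0425
finger_force: 60.9
```

>>> {"api": "play_rows", "payload": {"deltas": [[0, 0, 0.004, 0, 0, 0, 0.8], [0, 0, 0.008, 0, 0, 0, 0.8], [0, 0, 0.012, 0, 0, 0, 0.8], [0, 0, 0.016, 0, 0, 0, 0.8], [0, 0, 0.02, 0, 0, 0, 0.8], [0, 0, 0.02, 0, 0, 0, 0.8]]}}

```text
clock: 11.0
position: [0.6146, 0.1316, 0.0746]
tool_rot: [3.141, -0.0, 1.525]
force: [-0.1, 0.6, 4.8]
grip_width: 0.0426
finger_force: 60.9
```

>>> {"api": "play_rows", "payload": {"deltas": [[0, 0, 0.003, 0, 0, 0, 0.8], [0, 0, 0.006, 0, 0, 0, 0.8], [0, 0, 0.009, 0, 0, 0, 0.8], [0, 0, 0.012, 0, 0, 0, 0.8], [0, 0, 0.012, 0, 0, 0, 0.8]]}}

```text
clock: 11.5
position: [0.6146, 0.1316, 0.0687]
tool_rot: [3.141, -0.0, 1.525]
force: [-1.1, -0.3, 6.0]
grip_width: 0.0425
finger_force: 61.0
```

>>> {"api": "play_rows", "payload": {"deltas": [[0, 0, 0.001, 0, 0, 0, 0.8], [0, 0, 0.002, 0, 0, 0, 0.8], [0, 0, 0.002, 0, 0, 0, 0.8]]}}

```text
clock: 11.8
position: [0.6146, 0.1317, 0.0679]
tool_rot: [3.141, -0.0, 1.525]
force: [-0.8, 1.0, 7.0]
grip_width: 0.0425
finger_force: 61.0
```

>>> {"api": "play_rows", "payload": {"deltas": [[0, 0, 0.001, 0, 0, 0, 0.8], [0, 0, 0.001, 0, 0, 0, 0.8]]}}

```text
clock: 12.0
position: [0.6146, 0.1316, 0.0674]
tool_rot: [3.141, -0.0, 1.525]
force: [-1.2, 0.5, 7.7]
grip_width: 0.0423
finger_force: 61.0
```

>>> {"api": "play_rows", "payload": {"deltas": [[0, 0, 0.001, 0, 0, 0, 0.8], [0, 0, 0.001, 0, 0, 0, 0.8]]}}

```text
clock: 12.2
position: [0.6146, 0.1316, 0.0669]
tool_rot: [3.141, -0.0, 1.525]
force: [-1.2, -0.4, 7.3]
grip_width: 0.0426
finger_force: 61.1
```

>>> {"api": "play_rows", "payload": {"deltas": [[0, 0, 0.001, 0, 0, 0, 0.8], [0, 0, 0.001, 0, 0, 0, 0.8]]}}

```text
clock: 12.4
position: [0.6146, 0.1316, 0.0666]
tool_rot: [3.141, -0.0, 1.525]
force: [-2.3, -0.4, 11.6]
grip_width: 0.0424
finger_force: 62.0
```

Contact with the stop begins here (11.6 N against a spring force of about 8 N). I'll press a little further.

>>> {"api": "play_rows", "payload": {"deltas": [[0, 0, 0.0006, 0, 0, 0, 0.8], [0, 0, 0.001, 0, 0, 0, 0.8], [0, 0, 0.001, 0, 0, 0, 0.8]]}}

```text
clock: 12.7
position: [0.6147, 0.1317, 0.0666]
tool_rot: [3.141, -0.001, 1.525]
force: [-5.0, -0.3, 19.1]
grip_width: 0.0423
finger_force: 62.5
```

>>> {"api": "play_rows", "payload": {"deltas": [[0, 0, 0.0004, 0, 0, 0, 0.8], [0, 0, 0.0004, 0, 0, 0, 0.8], [0, 0, 0.0004, 0, 0, 0, 0.8], [0, 0, 0.0004, 0, 0, 0, 0.8], [0, 0, 0.0004, 0, 0, 0, 0.8]]}}

```text
clock: 13.2
position: [0.6147, 0.1317, 0.0666]
tool_rot: [3.141, -0.001, 1.525]
force: [-6.2, -0.2, 22.2]
grip_width: 0.0426
finger_force: 62.9
```

```bash
python3 -c "
from h import *
cs,b=snap('scene','s5.png')
b=cv2.resize(b[170:420,200:420],(528,600),interpolation=cv2.INTER_CUBIC);cv2.imwrite('pics/s5c.png',b[:,:,::-1])
go([.614,.1313,.0666])"
```

```text
shift [-0.0008 -0.0014 -0.0001] turn [ 0.0004 -0.0003  0.0003] pos [0.6147 0.1317 0.0666] F [-6.18 -0.91 21.68] w 0.0423 t 13.25
```

View pics/s5c.png

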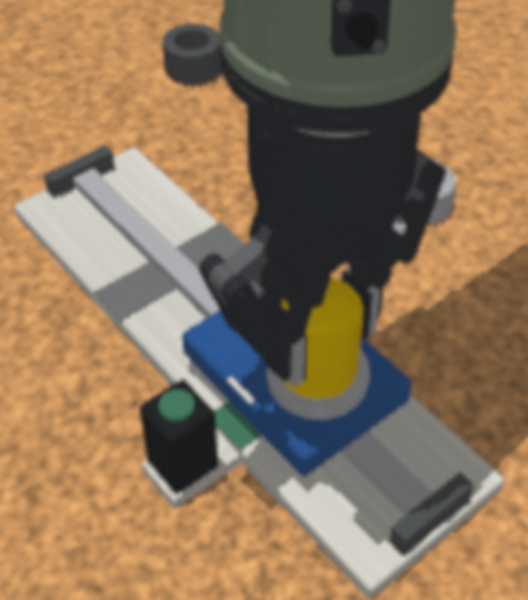

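The cap stands upright at about (333,340), with its rim flush on the steel disc. About 14 N presses on the stop, and the carrier is still at the green station. I'll hand it in.

```bash
python3 -c "
from workcell import *
print(job_done())"
```

```text
the job is handed in; nothing more can be done
None
```

The carrier rests in the reading-station detent with its knob released, and I handed the job in at 13.25 s with the cap gripped and pressed on the stop disc at about 14 N (estimated from the wrist force); no verdict was returned.

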